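# Lock a tongued board into a grooved panel on a joining jig

### The arm

A 7-joint arm with a two-finger parallel gripper is mounted at the origin on a cart in front of the work surface, level with it; the furniture and walls round the work are solid. World frame = base frame: x ahead of the robot, y to its left, z up, the work surface at z = 0. Lengths are in m, angles in rad, forces in N, time in s.
With the tool pointing down it reaches from about 0.35 to 0.9 m from the base axis. Payload 7.2 kg.
Tool frame: the origin (TCP) lies on the centre line of the jaws, within the pads' length; the fingertips stand 14 mm ahead of it and the grasp point (between the pads) lies 5 mm behind it (manip.finger_overhang is the z of the fingertips in the tool frame, in m); z points along the fingers, y is the line along which they close (so a half turn about z gives the same grasp; the last joint's range is limited). The gripper opens to 88 mm and grips with 3 to 60 N. Pads are 20 mm wide; open, the fingers measure 115 mm over their backs; the gripper's body (75 mm by 178 mm) begins 61 mm behind the grasp point.
Start: joints at [1.053, 0.411, -0.013, 1.596, 0.006, 1.134, -0.082], TCP at [0.272, -0.563, 0.237] pointing down, gripper open.
Joint ranges: [-2.95, 2.95], [-0.29, 1.99], [-1.47, 1.44], [0.14, 2.54], [-1.03, 4.17], [0.13, 1.85], [-2.86, 2.86]. Speed limits (rad/s): [2.39, 2.39, 3.01, 3.01, 3.14, 3.14, 3.14].

### API

Orientations are given as a rotation vector (axis times angle).
In Python, from workcell import manip gives the robot as it stands.
- The arm moves only by the shell command python3 -m handwheel 'ROWS' [FORCE]. ROWS is JSON, a list of rows, each an object with "slide": the shift along the world's x, y, z in mm, a list of three; "twist": the turn, a rotation vector about the world's x, y, z in degrees, a list of three; "fingers": the closure, from 0 (fully open) to 1 (shut). In form: [{"slide": [dx, dy, dz], "twist": [ax, ay, az], "fingers": fingers}, ...]. A call has 1 to 20 rows; each row is the pose to reach, as a shift and turn from the pose commanded when the call began; what a row does not reach only later rows make up. A row lasts 1/10 s, in which the tool goes at most 50 mm and 8.59 degrees, less where a joint would pass 70% of its speed; a pose out of reach is approached as far as the arm can. A call with a gripper value outside its range is refused whole. The fingers move at their own pace and stop on an object; FORCE is the grip in N (left out, the last holds). Time passes only in rows, so rows that repeat a pose let the fingers close. It gives the time, the measured TCP pose, the force, the opening and the grip force at its end, in the units of the state.
- manip.state(): the state, without advancing time (a new reading comes with each control period).
- manip.capture(name): name is "side" or "top"; returns (picture, depth): 384x512x3 uint8, blue, green, red; 384x512 float32, m along the optical axis (not along the pixel's ray), 0 where there is no reading.
- manip.get_calibration(name): a dict with "mtx" (3x3 intrinsics, pixels), "dist_coeffs" ([k1, k2, p1, p2, k3] as OpenCV has them; the pictures are not rectified), "pose" (4x4, takes a point from camera to world coordinates). Camera axes: x right, y up, looking along -z (the intrinsics and any distortion apply to the point x, -y, -z); pixel columns grow to the right and rows downward; lengths in m; the calibration is good to about 2 mm. A picture is of the moment at which its call begins. get_calibration takes no time and is no camera call.
- manip.job_done(): hands the job in; it is judged then, once.
The state is a dict: "t": time; "q": joint angles; "joint_vel": joint speeds; "joint_torque": joint torques, N m; "tool_pos": TCP position; "tool_rot": TCP orientation; "wrist_force": force on the tool from outside, world axes, zero at the start; "moment": the same for the moment, N m; "opening": opening from 0.0 (shut) to 1.0 (fully open); "finger_force": force on a finger pad.
Only numpy, scipy, OpenCV 4.12 (cv2) and the standard library are available. Lean on these libraries where they do the work, as an engineer would, in place of code of your own. Each camera call takes 0.05 s, during which the arm holds its last target. There are 200 camera calls.

### The job

Join the tongued board to the grooved panel on the joining jig: push the board down its sloping leaf until the tongue is fully home in the groove, then break the folding stay at its knee, and then lower the leaf with the board all the way down so that the joint locks flat. Leave the things lying round the jig alone.

Things in the scene. Friction and masses are not known exactly. Their poses are not given: they have to be found in the camera images.
- jig: Joining jig fixed to the worktop: plywood base plate 12 mm thick, spanning its x -145 to +60, y -100 to +100 mm. Origin on the worktop straight below the leaf's hinge line; x = push direction, from the leaf to the groove (away from the robot), y = along the hinge line to the left, z up. At its far end a wooden grooved panel, top at z = 82 mm, x 0 to +61, y -72 to +72 mm, is fixed on a raised deck.
- groove (a point): Middle of the groove's mouth on the panel's face (jig x = 0, y = 0, z = 73 mm; same axes as the jig). The groove is open between the deck at z = 62 mm and a lip with its underside at z = 78.5 mm. A nib under the lip lets the tongue in only at the raised slope and holds it once the board is flat.
- leaf_hinge (a point): Middle of the leaf's hinge axis (jig x = 0, y = 0, z = 82 mm; axis along jig y). The leaf, an 8 mm plywood flap under the board, reaches back 118 mm from it, and slopes up toward the robot at 22 degrees (0.384 rad) at the start. Aluminium fences 8 mm high stand 4 mm off the board's sides; hinge lugs at y = +-87 mm rise to z = 94 mm.
- tongued_board: Loose light wooden board 140 x 140 x 20 mm, 0.3 kg, on the sloping leaf. Origin: centre of its underside; x down the slope to the tongue, z out of its top. Tongue on its +x edge: full width, 5 mm thick, 17 mm long, bead on top of its tip. Starts 28 mm up the slope from home, held by friction. Home = its +x face meets the panel's face; its top front edge is then on the hinge axis.
- rear_edge (a point): Middle of the board's lower rear edge (board x = -70 mm, z = 0), the edge nearest the robot, where it can be pushed. It overhangs the rear end of the leaf by 50 mm at the start and 22 mm when home.
- tongue_tip (a point): Middle of the end of the tongue (board x = +87 mm, z = 9.5 mm). Fully home on the raised slope it stands 12 mm inside the groove's mouth (along jig x), with the board flat 17 mm.
- leaf_panel (a joint): Leaf hinge, rad: 0 = raised as at the start, 0.384 = flat on its stop (the board's top then level at 82 mm above the worktop). Stiff: with the board on it, it stays at any angle; once the stay is broken, 4 to 10 N pressed down near its rear end (110 mm behind the hinge) lowers it. With the stay locked it cannot be lowered.
- stay_knee (a joint): Knee of the steel folding stay (two flat links, 48 and 29 mm) that stands upright at the jig's left side (jig x = -106, y = +92 mm), rad: 0 = locked, a little behind dead centre; grows as the knee folds away from the robot (jig +x); about 2.4 with the leaf flat. Beyond 0.35 it is broken and folds on as the leaf is pressed down.
- release_bar (a point): On the axis of the stay's release bar: a dark steel bar, 10 mm thick, at the knee, standing out to the left (jig +y) from y = 93 to 171 mm with a 16 mm black ball on its end. At the start this point is at jig x = -109, y = 150, z = 70 mm. A few N along jig +x moves it 3 mm to dead centre and then breaks the knee; it swings about a pivot 48 mm below.
- mini_pliers: Bystander: small pliers, 134 x 62 mm, right of the jig.
- fused_tile_1: Bystander: patterned blue glass tile, 87 x 52 x 10 mm, left of the jig.
- masking_tape: Bystander: roll of tape, 98 mm across, 25 mm high, left of the jig.
- glue_bottle: Bystander: upright white glue bottle, 194 mm high, right of the jig.
- glass_cutter: Bystander: slim dark glass cutter, 158 mm long, right of the jig.
- frit_jar_1: Bystander: small jar with black lid, 37 mm across, 48 mm high, behind and left of the jig.

How it is judged:
By the outcome, as a careful person would: the job done as asked, in the order asked, and still so for the second after the job is handed in, with the robot touching nothing.
It also fails if it takes over 48 s, if anything falls off the work surface, if the arm or the gripper's body presses on something with over 40 N, if the wrist force passes 120 N, or if a joint passes its speed limit or range.

## Working session

There is one attempt and no reset: what is moved stays moved. The work goes in short steps, Python scripts to look and compute and a shell command to move; the robot and the scene stay as the last step left them, time stands still between calls to the robot, and variables do not carry over. Pictures are saved under pics/ and viewed, at most 10 in all, crops included, and the job is handed in when it is done.

```bash
mkdir -p pics
cat > h.py <<'E'
import numpy as np,cv2
from workcell import manip
def cap(n):
    im,d=manip.capture(n); c=manip.get_calibration(n); return im,d,c
def pts(d,c):
    h,w=d.shape; u,v=np.meshgrid(np.arange(w),np.arange(h))
    p=cv2.undistortPoints(np.stack([u,v],-1).reshape(-1,1,2).astype(np.float64),np.array(c['mtx']),np.array(c['dist_coeffs'])).reshape(h,w,2)
    P=np.stack([p[...,0]*d,-p[...,1]*d,-d,np.ones_like(d)],-1)
    return (P@np.array(c['pose']).T)[...,:3]
E
python3 - <<'E'
from h import *
for n in ['top','side']:
    im,d,c=cap(n); cv2.imwrite(f'pics/{n}0.png',im); P=pts(d,c); np.save(f'{n}0.npy',np.where(d[...,None]>0,P,np.nan))
    print(n,np.array(c['pose']).round(3).tolist())
s=manip.state(); print(s)
E
```

```text
top [[0.012, 0.98, -0.196, 0.294], [-1.0, 0.012, -0.006, -0.092], [-0.003, 0.197, 0.98, 1.411], [0.0, 0.0, 0.0, 1.0]]
side [[-0.989, 0.08, -0.128, 0.355], [-0.151, -0.525, 0.837, 1.087], [-0.001, 0.847, 0.531, 0.84], [0.0, 0.0, 0.0, 1.0]]
{'t': 0.1, 'q': array([ 1.05277909,  0.41177563, -0.01275254,  1.59694009,  0.00557004,
        1.1342981 , -0.08219677]), 'joint_vel': array([ 0.001471  , -0.00270734,  0.00180416, -0.0034913 , -0.00024568,
       -0.0013491 ,  0.00208073]), 'joint_torque': array([ 1.77385104e-03, -5.89103723e+01,  6.43173102e-01, -2.91711706e+01,
       -5.38251561e-02,  1.44035026e-02,  3.12333668e-05]), 'tool_pos': array([ 0.27156207, -0.56244596,  0.23592882]), 'tool_rot': array([-3.06114718e+00, -7.00410240e-01,  5.68634986e-04]), 'wrist_force': array([-0.70846   , -1.03840304,  0.27042587]), 'moment': array([0.01840844, 0.02907584, 0.00537049]), 'finger_force': 0.0, 'opening': 0.9992346746041655}
```

View pics/top0.png

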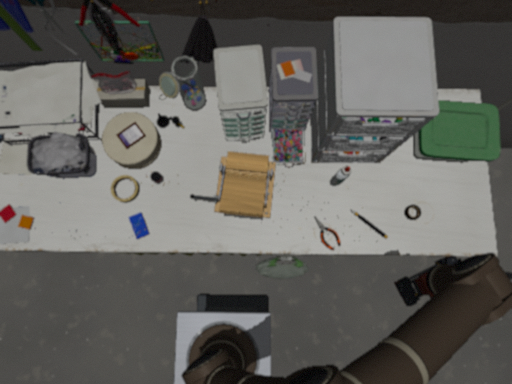

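View pics/side0.png

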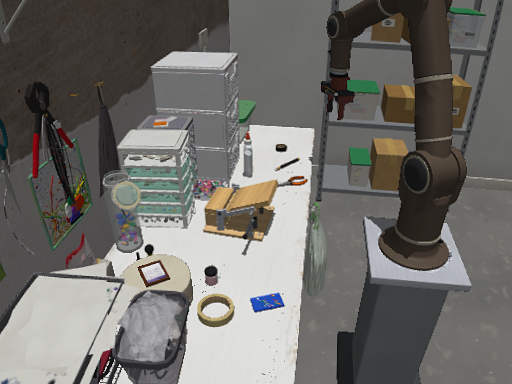

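The top view shows the jig at about cols 217–274, rows 152–218, with the release bar pointing left from (217,200) to (193,197). The side view shows the board on its slope at (245,195) and the bar and ball at (248,245). Next I'll fit the geometry from depth.

Run:
```python
from h import *
im=cv2.imread('pics/top0.png'); P=np.load('top0.npy')
a=cv2.resize(im[140:230,180:290],None,fx=5,fy=5,interpolation=cv2.INTER_CUBIC)
b=cv2.resize(cv2.imread('pics/side0.png')[165:260,190:310],None,fx=5,fy=5,interpolation=cv2.INTER_CUBIC)
cv2.imwrite('pics/a.png',a);cv2.imwrite('pics/b.png',b)
r=P[140:230:6,180:290:6]
print('z mm');print((r[...,2]*1000).round().tolist().__str__().replace('], ','],\n'))
# panel top face
S=np.load('side0.npy')
for n,Q in (('top',P),('side',S)):
    Q=Q.reshape(-1,3); Q=Q[np.isfinite(Q).all(1)]
    w=Q[(Q[:,0]>.3)&(Q[:,0]<.75)&(Q[:,1]<.2)&(Q[:,1]>-.3)]
    f=w[(w[:,2]<.01)];print(n,'table z',np.median(f[:,2]))
    p=w[(abs(w[:,2]-.082)<.004)&(w[:,0]>.45)]; print(len(p),p.min(0),p.max(0), cv2.minAreaRect((p[:,:2]*1000).astype(np.float32)))
```

```text
z mm
[[-1.0, -2.0, 2.0, 1.0, -2.0, -1.0, -3.0, 1.0, 9.0, 8.0, 34.0, 13.0, -2.0, 3.0, -3.0, -5.0, 41.0, 46.0, 3.0],
[1.0, -0.0, 4.0, 1.0, 5.0, 5.0, -2.0, 1.0, -3.0, 2.0, -4.0, 1.0, 5.0, -2.0, 2.0, 1.0, 39.0, 16.0, 38.0],
[3.0, -7.0, -1.0, -5.0, -1.0, 2.0, -1.0, -2.0, 86.0, 79.0, 77.0, 4.0, -3.0, 4.0, 2.0, 5.0, 36.0, 35.0, 11.0],
[1.0, -0.0, -1.0, 1.0, -1.0, 0.0, -1.0, 16.0, 84.0, 82.0, 83.0, 83.0, 87.0, 88.0, 86.0, 0.0, 34.0, 41.0, 8.0],
[-0.0, 1.0, -3.0, -5.0, -1.0, 2.0, 1.0, 90.0, 84.0, 86.0, 77.0, 81.0, 85.0, 83.0, 86.0, 7.0, -2.0, 8.0, 1.0],
[4.0, 5.0, -2.0, -5.0, 0.0, 6.0, 4.0, 60.0, 64.0, 59.0, 65.0, 64.0, 87.0, 80.0, 77.0, 17.0, -4.0, 3.0, 0.0],
[3.0, 3.0, -2.0, -4.0, -1.0, 1.0, 3.0, 87.0, 95.0, 92.0, 95.0, 84.0, 80.0, 83.0, 86.0, 68.0, -1.0, 3.0, -0.0],
[4.0, 0.0, -0.0, -2.0, 5.0, 0.0, -1.0, 98.0, 105.0, 97.0, 102.0, 97.0, 96.0, 104.0, 99.0, 11.0, 0.0, -1.0, 6.0],
[-1.0, -4.0, -4.0, -3.0, -8.0, -2.0, -2.0, 86.0, 113.0, 111.0, 112.0, 112.0, 107.0, 111.0, 102.0, 9.0, 3.0, 1.0, 2.0],
[-1.0, -4.0, 78.0, -1.0, 2.0, 4.0, 12.0, 124.0, 120.0, 118.0, 113.0, 116.0, 116.0, 118.0, 114.0, 
[... 319 characters left out ...]
.0, 142.0, 144.0, 145.0, 146.0, 14.0, 12.0, -4.0, 0.0, 2.0],
[2.0, 1.0, -7.0, -2.0, -5.0, 3.0, 1.0, -4.0, -2.0, 1.0, 1.0, -0.0, 4.0, -1.0, -1.0, 0.0, 4.0, 1.0, -0.0],
[3.0, -3.0, -5.0, 3.0, 0.0, 5.0, 2.0, 2.0, -0.0, -2.0, -4.0, 4.0, nan, 2.0, -3.0, -3.0, -0.0, 3.0, -1.0]]
top table z -0.0006470809402712163
755 [ 0.53016845 -0.16489938  0.07805351] [0.69732778 0.1168478  0.08599134] ((618.1485595703125, -19.765060424804688), (158.98410034179688, 290.2437438964844), 7.071741104125977)
side table z -0.0003360845146836988
536 [ 0.52270449 -0.29979684  0.07801274] [0.74875735 0.11662134 0.08592557] ((666.3299560546875, -75.14404296875), (181.97604370117188, 453.96795654296875), 23.10472869873047)
```

View pics/a.png

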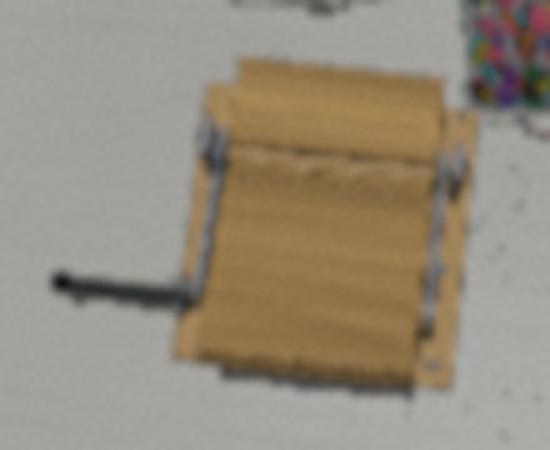

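View pics/b.png

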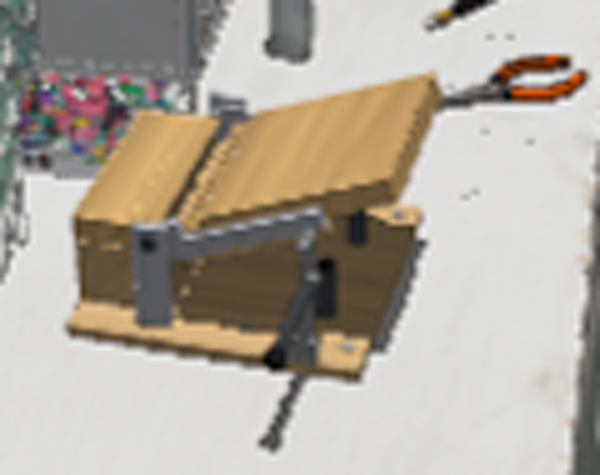

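Crop a: base-plate corners are at (173,357), (450,388), (478,112), (208,85); the panel's far edge runs (238,58)–(442,77); ball at (62,282). Crop b confirms the stay is upright and the bar sticks out left. I'll fit the pose by casting rays.

```bash
cat >> h.py <<'E'
def ray(c,uv,z):
    p=cv2.undistortPoints(np.array(uv,float).reshape(-1,1,2),np.array(c['mtx']),np.array(c['dist_coeffs'])).reshape(-1,2)
    T=np.array(c['pose']); D=np.c_[p[:,0],-p[:,1],-np.ones(len(p))]@T[:3,:3].T
    s=(np.asarray(z)-T[2,3])/D[:,2]; return T[:3,3]+s[:,None]*D
E
python3 - <<'E'
from h import *
c=manip.get_calibration('top')
f=lambda L,o:(np.array(L,float)+.5)/5-.5+np.array(o)
px=[(173,357),(450,388),(478,112),(208,85),(238,58),(442,77)]
J=np.array([(-145,100),(-145,-100),(60,-100),(60,100),(61,72),(61,-72)])/1e3
W=ray(c,f(px,(180,140)),[.012]*4+[.082]*2)
def fit(J,W):
    a,b=J.mean(0),W.mean(0); z=((J-a)[:,0]+1j*(J-a)[:,1]); w=((W-b)[:,0]+1j*(W-b)[:,1])
    t=np.angle((w*z.conj()).sum()); R=np.array([[np.cos(t),-np.sin(t)],[np.sin(t),np.cos(t)]]); return t,R,b-R@a
t,R,o=fit(J,W[:,:2]); print(np.degrees(t),o*1e3); print(((J@R.T+o-W[:,:2])*1e3).round(1))
B=ray(c,f([(62,282),(190,293)],(180,140)),[.07,.07]); print('bar in jig',((B[:,:2]-o)@R*1e3).round(1),B*1e3)
# side view check with crop b
cs=manip.get_calibration('side')
pb=[(363,380),(67,330),(140,112),(77,218)]
Ws=ray(cs,f(pb,(190,165)),[.012,.012,.082,.082]); print('side pts jig',((Ws[:,:2]-o)@R*1e3).round(1),'expect (-145,100)(60,100)(61,-72)(61,72)')
b=ray(c,f([(195,352),(415,385)],(180,140)),[.144]*2); print('board rear jig',((b[:,:2]-o)@R*1e3).round(1))
for J0 in [(-109,150),(-155,0),(-110,0),(0,0)]: print(J0,((R@np.array(J0)/1e3+o)*1e3).round(1))
for n in ('top0','side0'):
    Q=np.load(n+'.npy').reshape(-1,3);Q=Q[np.isfinite(Q).all(1)]; q=(Q[:,:2]-o)@R
    m=(abs(q[:,1])<.065)&(q[:,0]<-.04)&(q[:,0]>-.17)&(Q[:,2]>.08); A=np.c_[q[m],np.ones(m.sum())]
    for _ in range(4):
        k=np.linalg.lstsq(A,Q[m,2],rcond=None)[0]; r=abs(np.c_[q,np.ones(len(q))]@k-Q[:,2]); m=m&(r<.008); A=np.c_[q[m],np.ones(m.sum())]
    print(n,'plane',k, 'x ext',np.percentile(q[m,0],[0.5,99.5]),'y',np.percentile(q[m,1],[.5,99.5]), m.sum())
E
```

```text
-5.3485348728561 [629.23095364 -72.12952741]
[[-2.2  1.7]
 [-1.1 -1.3]
 [ 1.3 -0.6]
 [ 1.9  2.1]
 [ 0.8  0. ]
 [-0.6 -1.9]]
bar in jig [[-107.1  174.2]
 [-105.5   86.2]] [[538.85502927 111.27210245  70.        ]
 [532.25319054  23.5071761   70.        ]]
side pts jig [[-150.6  111.3]
 [  54.9  107.3]
 [  57.3  -65.8]
 [  54.4   75.2]] expect (-145,100)(60,100)(61,-72)(61,72)
board rear jig [[-155.8   70.7]
 [-162.1  -71.7]]
(-109, 150) [534.7  87.4]
(-155, 0) [474.9 -57.7]
(-110, 0) [519.7 -61.9]
(0, 0) [629.2 -72.1]
top0 plane [-0.39399786 -0.00408465  0.08350989] x ext [-0.15684617 -0.04097426] y [-0.06431761  0.0642385 ] 1291
side0 plane [-0.39206713  0.00528558  0.08185142] x ext [-0.16209374 -0.04064426] y [-0.06330354  0.06461851] 632
```

Both views agree on the pose: origin about (629,-72) mm, yaw -5.35°, board slope about 21.5°. Now the tool targets: open fingers straddling jig y, tilted 22° so they sit flat on the board's rear face.

```bash
cat >> h.py <<'E'
from scipy.spatial.transform import Rotation as Ro
O=np.array([629.2,-72.1,0]); RJ=Ro.from_euler('z',-5.35,degrees=True)
def w(x,y,z): return RJ.apply([x,y,z])+O
def j(p): return RJ.inv().apply(np.asarray(p)*1e3-O)
def rep():
    s=manip.state(); Rt=RJ.inv()*Ro.from_rotvec(s['tool_rot']); 
    print('t',s['t'],'pos',(s['tool_pos']*1e3).round(1),'jig',j(s['tool_pos']).round(1),'z/y axes',Rt.as_matrix()[:,2].round(3),Rt.as_matrix()[:,1].round(3),'F jig',RJ.inv().apply(s['wrist_force']).round(1))
E
python3 - <<'E'
from h import *
rep(); s=manip.state(); p=s['tool_pos']*1e3; R0=Ro.from_rotvec(s['tool_rot'])
for sgn in (1,-1):
  tgt=RJ*Ro.from_euler('y',22,degrees=True)*Ro.from_matrix(np.array([[-sgn,0,0],[0,sgn,0],[0,0,-1.]]))
  print('twist',sgn,(tgt*R0.inv()).as_rotvec(degrees=True).round(1))
for a in [(-230,0,230),(-197,0,149),(-170,0,137.5),(-144,0,127)]: print(a,(w(*a)-p).round(1), w(*a).round(0))
E
```

```text
t 0.1 pos [ 271.6 -562.4  235.9] jig [-310.4 -521.6  235.9] z/y axes [-0.001  0.001 -1.   ] [ 0.517 -0.856 -0.001] F jig [-0.6 -1.1  0.3]
twist 1 [ 29.1   5.1 146.5]
twist -1 [ -4.   21.9 -30.7]
(-230, 0, 230) [128.6 511.8  -5.9] [400. -51. 230.]
(-197, 0, 149) [161.5 508.7 -86.9] [433. -54. 149.]
(-170, 0, 137.5) [188.4 506.2 -98.4] [460. -56. 138.]
(-144, 0, 127) [ 214.3  503.8 -108.9] [486. -59. 127.]
```

```bash
python3 -m handwheel '[{"slide":[40,120,10],"twist":[0,0,-10],"fingers":0},{"slide":[80,240,10],"twist":[-2,11,-20],"fingers":0},{"slide":[129,400,0],"twist":[-4,21.9,-30.7],"fingers":0},{"slide":[129,512,0],"twist":[-4,21.9,-30.7],"fingers":0},{"slide":[129,512,0],"twist":[-4,21.9,-30.7],"fingers":0},{"slide":[129,512,0],"twist":[-4,21.9,-30.7],"fingers":0},{"slide":[129,512,0],"twist":[-4,21.9,-30.7],"fingers":0},{"slide":[129,512,0],"twist":[-4,21.9,-30.7],"fingers":0},{"slide":[129,512,0],"twist":[-4,21.9,-30.7],"fingers":0},{"slide":[129,512,0],"twist":[-4,21.9,-30.7],"fingers":0},{"slide":[129,512,0],"twist":[-4,21.9,-30.7],"fingers":0},{"slide":[129,512,0],"twist":[-4,21.9,-30.7],"fingers":0},{"slide":[129,512,0],"twist":[-4,21.9,-30.7],"fingers":0},{"slide":[129,512,0],"twist":[-4,21.9,-30.7],"fingers":0},{"slide":[129,512,0],"twist":[-4,21.9,-30.7],"fingers":0}]'; python3 -c 'from h import *;rep()'
```

```text
t: 1.6
tool_pos: [0.4005, -0.0522, 0.2366]
tool_rot: [-3.064, 0.146, 0.596]
wrist_force: [-0.2, -0.5, -0.7]
opening: 1.002
finger_force: 0.0
t 1.6 pos [400.5 -52.2 236.6] jig [-229.6   -1.5  236.6] z/y axes [-0.375 -0.001 -0.927] [-0.002 -1.     0.001] F jig [-0.2 -0.6 -0.7]
```

```bash
python3 -m handwheel '[{"slide":[5,-1,-40],"twist":[0,0,0],"fingers":0},{"slide":[28,-2,-87],"twist":[0,0,0],"fingers":0},{"slide":[28,-2,-87],"twist":[0,0,0],"fingers":0},{"slide":[40,-3,-92],"twist":[0,0,0],"fingers":0},{"slide":[50,-3.5,-96],"twist":[0,0,0],"fingers":0},{"slide":[50,-3.5,-96],"twist":[0,0,0],"fingers":0},{"slide":[50,-3.5,-96],"twist":[0,0,0],"fingers":0}]'; python3 -c 'from h import *;rep();im,d,c=cap("side");cv2.imwrite("pics/s1.png",cv2.resize(im[130:270,180:320],None,fx=4,fy=4,interpolation=cv2.INTER_CUBIC))'
```

```text
t: 2.3
tool_pos: [0.4513, -0.0545, 0.1419]
tool_rot: [-3.065, 0.143, 0.592]
wrist_force: [-0.4, 0.9, 0.5]
opening: 1.002
finger_force: 0.0
t 2.3 pos [451.3 -54.5 141.9] jig [-178.7    1.   141.9] z/y axes [-0.373 -0.001 -0.928] [ 0.001 -1.     0.001] F jig [-0.5  0.8  0.5]
```

View pics/s1.png

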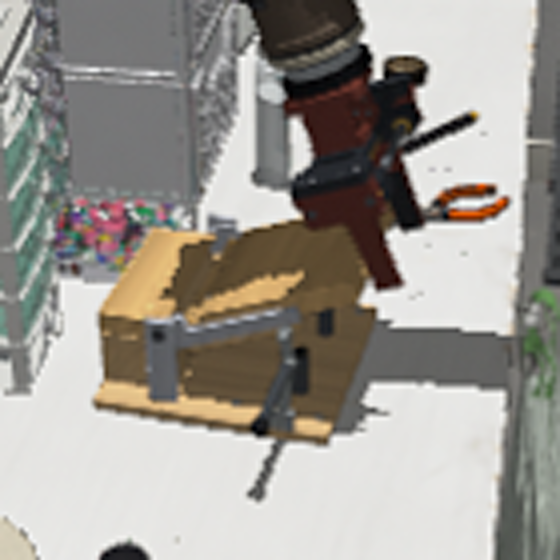

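The tilted finger at (380,265) sits just behind and parallel to the board's rear face. Next I push down the slope.

```bash
python3 -m handwheel '[{"slide":[4,-0.4,-1.6],"twist":[0,0,0],"fingers":0},{"slide":[8,-0.8,-3.2],"twist":[0,0,0],"fingers":0},{"slide":[12,-1.1,-4.9],"twist":[0,0,0],"fingers":0},{"slide":[16,-1.5,-6.5],"twist":[0,0,0],"fingers":0},{"slide":[20,-1.9,-8.1],"twist":[0,0,0],"fingers":0},{"slide":[24,-2.2,-9.8],"twist":[0,0,0],"fingers":0},{"slide":[28,-2.6,-11.4],"twist":[0,0,0],"fingers":0},{"slide":[28,-2.6,-11.4],"twist":[0,0,0],"fingers":0}]'; python3 -c 'from h import *;rep()'
```

```text
t: 3.15
tool_pos: [0.4793, -0.057, 0.1288]
tool_rot: [-3.064, 0.142, 0.595]
wrist_force: [0.8, -0.6, 0.1]
opening: 1.002
finger_force: 0.0
t 3.15 pos [479.3 -57.  128.8] jig [-150.7    1.1  128.8] z/y axes [-0.374 -0.001 -0.927] [ 0.001 -1.     0.001] F jig [ 0.9 -0.5  0.1]
```

```bash
python3 -m handwheel '[{"slide":[2,-0.2,-0.8],"twist":[0,0,0],"fingers":0},{"slide":[4,-0.4,-1.6],"twist":[0,0,0],"fingers":0},{"slide":[5,-0.5,-2],"twist":[0,0,0],"fingers":0},{"slide":[5,-0.5,-2],"twist":[0,0,0],"fingers":0}]'
python3 - <<'E'
from h import *
rep();im,d,c=cap("side");a=cv2.resize(im[150:260,180:320],None,fx=4,fy=4,interpolation=cv2.INTER_CUBIC)
im,d,c=cap("top");b=cv2.resize(im[140:230,190:290],(400,440),interpolation=cv2.INTER_CUBIC)
b=cv2.resize(im[140:230,200:254+6],(240,440),interpolation=cv2.INTER_CUBIC)
cv2.imwrite('pics/s2.png',np.hstack([a[:440],b]))
E
```

```text
t: 3.55
tool_pos: [0.4839, -0.0575, 0.1272]
tool_rot: [-3.064, 0.142, 0.595]
wrist_force: [0.5, -0.4, 0.1]
opening: 1.002
finger_force: 0.0
t 3.55 pos [483.9 -57.5 127.2] jig [-146.     1.   127.2] z/y axes [-0.374 -0.001 -0.927] [ 0.001 -1.     0.001] F jig [ 0.5 -0.3  0.1]
```

View pics/s2.png

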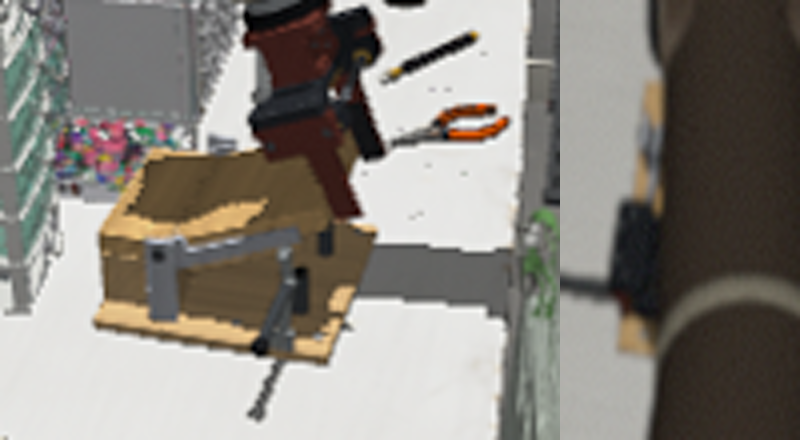

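The board has moved down the slope with the finger at (345,200), and the gap to the panel is nearly closed. I'll keep going in small steps until the force rises.

```bash
for i in 1 2; do :; done; python3 -m handwheel '[{"slide":[1,-0.1,-0.4],"twist":[0,0,0],"fingers":0},{"slide":[2,-0.2,-0.8],"twist":[0,0,0],"fingers":0},{"slide":[2,-0.2,-0.8],"twist":[0,0,0],"fingers":0}]'; python3 -c 'from h import *;rep()'; python3 -m handwheel '[{"slide":[1,-0.1,-0.4],"twist":[0,0,0],"fingers":0},{"slide":[2,-0.2,-0.8],"twist":[0,0,0],"fingers":0},{"slide":[2,-0.2,-0.8],"twist":[0,0,0],"fingers":0}]'; python3 -c 'from h import *;rep()'
```

```text
t: 3.95
tool_pos: [0.4842, -0.0574, 0.1271]
tool_rot: [-3.063, 0.142, 0.601]
wrist_force: [-5.6, 0.6, 6.8]
opening: 1.0
finger_force: 4.0
t 3.95 pos [484.2 -57.4 127.1] jig [-145.7    1.1  127.1] z/y axes [-0.378 -0.001 -0.926] [ 0.001 -1.     0.001] F jig [-5.6  0.   6.8]
t: 4.25
tool_pos: [0.4843, -0.0574, 0.1269]
tool_rot: [-3.062, 0.143, 0.607]
wrist_force: [-12.5, 1.3, 15.4]
opening: 0.997
finger_force: 8.4
t 4.25 pos [484.3 -57.4 126.9] jig [-145.6    1.1  126.9] z/y axes [-0.382 -0.001 -0.924] [ 0.001 -1.     0.001] F jig [-12.6   0.1  15.4]
```

```bash
python3 -c 'from h import *
s=manip.state();print(RJ.inv().apply(s["moment"]),RJ.inv().apply(s["wrist_force"]))'
python3 -m handwheel '[{"slide":[-10,0.9,4],"twist":[0,0,0],"fingers":0},{"slide":[-40,3,16],"twist":[0,0,0],"fingers":0},{"slide":[-75,7,80],"twist":[0,0,0],"fingers":0},{"slide":[-75,7,120],"twist":[0,0,0],"fingers":0},{"slide":[-75,50,180],"twist":[0,0,0],"fingers":0},{"slide":[-75,150,180],"twist":[0,0,0],"fingers":0},{"slide":[-75,250,180],"twist":[0,0,0],"fingers":0},{"slide":[-75,250,180],"twist":[0,0,0],"fingers":0},{"slide":[-75,250,180],"twist":[0,0,0],"fingers":0},{"slide":[-75,250,180],"twist":[0,0,0],"fingers":0}]'
python3 - <<'E'
from h import *
rep()
im,d,c=cap("top");P=np.where(d[...,None]>0,pts(d,c),np.nan);np.save('top1.npy',P);cv2.imwrite('pics/top1.png',im)
a=cv2.resize(im[140:230,180:290],None,fx=5,fy=5,interpolation=cv2.INTER_CUBIC);cv2.imwrite('pics/c.png',a)
Q=P.reshape(-1,3)*1e3;q=RJ.inv().apply(Q-O); 
for n,q in (('now',q),('before',RJ.inv().apply(np.load('top0.npy').reshape(-1,3)*1e3-O))):
    m=np.isfinite(q).all(1)&(abs(q[:,1])<60)
    print(n,[(x,round(np.median(q[m&(abs(q[:,0]-x)<4),2]),1),(m&(abs(q[:,0]-x)<4)).sum()) for x in range(-172,40,8)])
E
```

```text
[ 0.02544055  3.13633133 -0.18332103] [-12.58824204   0.09796834  15.41208929]
t: 5.25
tool_pos: [0.4116, 0.1972, 0.3064]
tool_rot: [-3.063, 0.133, 0.593]
wrist_force: [-1.1, 0.7, 0.4]
opening: 1.002
finger_force: 0.0
t 5.25 pos [411.6 197.2 306.4] jig [-241.7  247.8  306.4] z/y axes [-0.373 -0.    -0.928] [ 0.006 -1.    -0.002] F jig [-1.2  0.6  0.4]
now [(-172, np.float64(0.2), np.int64(75)), (-164, np.float64(-0.2), np.int64(77)), (-156, np.float64(-0.7), np.int64(73)), (-148, np.float64(-0.3), np.int64(76)), (-140, np.float64(10.5), np.int64(91)), (-132, np.float64(118.9), np.int64(175)), (-124, np.float64(127.2), np.int64(158)), (-116, np.float64(129.0), np.int64(99)), (-108, np.float64(126.6), np.int64(83)), (-100, np.float64(122.5), np.int64(80)), (-92, np.float64(119.9), np.int64(80)), (-84, np.float64(117.3), np.int64(77)), (-76, np.float64(113.9), np.int64(81)), (-68, np.float64(109.9), np.int64(77)), (-60, np.float64(107.4), np.int64(76)), (-52, np.float64(103.8), np.int64(77)), (-44, np.float64(100.9), np.int64(76)), (-36, np.float64(97.0), np.int64(76)), (-28, np.float64
[... 708 characters left out ...]
0, np.float64(123.1), np.int64(76)), (-92, np.float64(119.4), np.int64(85)), (-84, np.float64(116.6), np.int64(79)), (-76, np.float64(113.5), np.int64(76)), (-68, np.float64(110.2), np.int64(80)), (-60, np.float64(106.6), np.int64(76)), (-52, np.float64(104.1), np.int64(76)), (-44, np.float64(101.0), np.int64(78)), (-36, np.float64(96.9), np.int64(74)), (-28, np.float64(94.3), np.int64(69)), (-20, np.float64(82.3), np.int64(57)), (-12, np.float64(81.6), np.int64(57)), (-4, np.float64(62.4), np.int64(52)), (4, np.float64(76.3), np.int64(128)), (12, np.float64(81.9), np.int64(81)), (20, np.float64(81.8), np.int64(80)), (28, np.float64(82.7), np.int64(75)), (36, np.float64(82.3), np.int64(80))]
```

View pics/c.png

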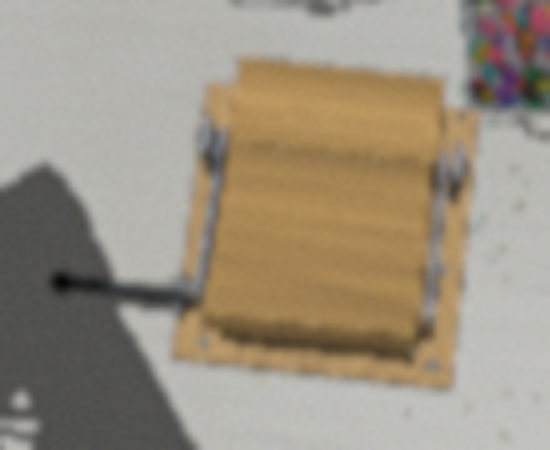

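The board now meets the panel with no gap along rows ~150–160. I'll check squareness and travel numerically, by left and right rear-edge position.

Run:
```python
from h import *
cs=[]
for n in ('top0','top1'):
    P=np.load(n+'.npy')*1e3; J=RJ.inv().apply((P-O).reshape(-1,3)).reshape(P.shape)
    im=cv2.imread(f'pics/{n}.png'); c=manip.get_calibration('top')
    uv=[]
    for u in range(224,262):
        col=P[195:225,u,2]; k=np.where(col>95)[0]
        if len(k): uv.append((u,195+k.max()+.5))
    zt={'top0':.1449,'top1':.1344}[n]
    X=RJ.inv().apply(ray(c,uv,zt)*1e3-O); m=abs(X[:,1])<62
    f=np.polyfit(X[m,1],X[m,0],1); print(n,'rear edge x',f[1],'yaw deg',np.degrees(np.arctan(f[0])))
    uv=[]
    for u in range(230,266):
        col=P[145:165,u,2]; k=np.where(col>70)[0]
        if len(k): uv.append((u,145+k.min()-.5))
    X=RJ.inv().apply(ray(c,uv,.082)*1e3-O); m=abs(X[:,1])<62
    f=np.polyfit(X[m,1],X[m,0],1); print('  panel far edge x',f[1],'yaw',np.degrees(np.arctan(f[0])))
```

```text
top0 rear edge x -163.1030607791504 yaw deg 0.4871752068679615
  panel far edge x 62.96189335005845 yaw 0.4905865155216727
top1 rear edge x -137.550906366368 yaw deg 0.23253726816209144
  panel far edge x 62.96189335005845 yaw 0.4905865155216727
```

Board is square and home (rear edge -163.1 → -137.6 mm; expected -163.3 → -137.3). On to the release bar.

Run:
```python
from h import *
p=manip.state()['tool_pos']*1e3
for a in [(-165,200,306),(-165,200,64),(-130,200,64),(-100,200,64),(-165,200,306)]: print(a,w(*a).round(1),(w(*a)-p).round(1))
S=np.load('side0.npy').reshape(-1,3)*1e3;q=RJ.inv().apply(S-O);m=(q[:,1]>130)&(q[:,1]<300)&(q[:,0]>-260)&(q[:,0]<0)&(q[:,2]>12)&(q[:,2]<200)
print(q[m][::6].round())
```

```text
(-165, 200, 306) [483.6 142.4 306. ] [ 72.1 -56.1  -0.4]
(-165, 200, 64) [483.6 142.4  64. ] [  72.1  -56.1 -242.4]
(-130, 200, 64) [518.4 139.1  64. ] [ 106.9  -59.3 -242.4]
(-100, 200, 64) [548.3 136.4  64. ] [ 136.8  -62.1 -242.4]
(-165, 200, 306) [483.6 142.4 306. ] [ 72.1 -56.1  -0.4]
[[-112.  131.   78.]
 [-109.  146.   77.]
 [-107.  150.   72.]
 [-115.  155.   73.]
 [-113.  171.   77.]
 [-115.  168.   71.]
 [-107.  185.   75.]
 [-111.  186.   72.]]
```

```bash
python3 -m handwheel '[{"slide":[50,-30,0],"twist":[-0.7,-7.3,0],"fingers":0},{"slide":[72,-56,0],"twist":[-1.4,-14.6,0],"fingers":0},{"slide":[72,-56,-50],"twist":[-2.05,-21.9,0],"fingers":0},{"slide":[72,-56,-100],"twist":[-2.05,-21.9,0],"fingers":0},{"slide":[72,-56,-150],"twist":[-2.05,-21.9,0],"fingers":0},{"slide":[72,-56,-200],"twist":[-2.05,-21.9,0],"fingers":0},{"slide":[72,-56,-242],"twist":[-2.05,-21.9,0],"fingers":0},{"slide":[72,-56,-242],"twist":[-2.05,-21.9,0],"fingers":0},{"slide":[72,-56,-242],"twist":[-2.05,-21.9,0],"fingers":0},{"slide":[72,-56,-242],"twist":[-2.05,-21.9,0],"fingers":0}]'; python3 -c 'from h import *;rep()'
python3 -m handwheel '[{"slide":[12,-1.1,0],"twist":[0,0,0],"fingers":0},{"slide":[24,-2.2,0],"twist":[0,0,0],"fingers":0},{"slide":[30,-2.8,0],"twist":[0,0,0],"fingers":0},{"slide":[36,-3.4,0],"twist":[0,0,0],"fingers":0},{"slide":[40,-3.7,0],"twist":[0,0,0],"fingers":0},{"slide":[40,-3.7,0],"twist":[0,0,0],"fingers":0}]'; python3 -c 'from h import *;rep()'
```

```text
t: 6.3
tool_pos: [0.4864, 0.1366, 0.0661]
tool_rot: [-3.138, 0.146, -0.006]
wrist_force: [0.1, -0.1, 0.9]
opening: 1.001
finger_force: 0.0
t 6.3 pos [486.4 136.6  66.1] jig [-161.6  194.5   66.1] z/y axes [ 0.004  0.    -1.   ] [ 0. -1. -0.] F jig [ 0.1 -0.1  0.9]
t: 6.9
tool_pos: [0.5249, 0.1324, 0.0635]
tool_rot: [3.137, -0.146, -0.001]
wrist_force: [-0.1, 0.7, -1.3]
opening: 1.003
finger_force: 0.0
t 6.9 pos [524.9 132.4  63.5] jig [-122.9  193.9   63.5] z/y axes [-0.    -0.001 -1.   ] [ 0.    -1.     0.001] F jig [-0.2  0.7 -1.3]
```

```bash
python3 -m handwheel '[{"slide":[3,-0.3,0],"twist":[0,0,0],"fingers":0},{"slide":[6,-0.6,0],"twist":[0,0,0],"fingers":0},{"slide":[9,-0.8,0],"twist":[0,0,0],"fingers":0},{"slide":[9,-0.8,0],"twist":[0,0,0],"fingers":0}]'; python3 -c 'from h import *;rep()'
python3 -m handwheel '[{"slide":[3,-0.3,0],"twist":[0,0,0],"fingers":0},{"slide":[6,-0.6,0],"twist":[0,0,0],"fingers":0},{"slide":[8,-0.8,0],"twist":[0,0,0],"fingers":0},{"slide":[8,-0.8,0],"twist":[0,0,0],"fingers":0}]'
python3 - <<'E'
from h import *
rep();im,d,c=cap("side");cv2.imwrite("pics/d.png",cv2.resize(im[160:270,190:320],None,fx=5,fy=5,interpolation=cv2.INTER_CUBIC))
E
```

```text
t: 7.3
tool_pos: [0.5338, 0.1316, 0.0635]
tool_rot: [3.137, -0.146, -0.001]
wrist_force: [-3.0, -0.2, 1.1]
opening: 1.0
finger_force: 1.0
t 7.3 pos [533.8 131.6  63.5] jig [-114.   193.9   63.5] z/y axes [-0.    -0.001 -1.   ] [ 0.    -1.     0.001] F jig [-2.9 -0.4  1.1]
t: 7.7
tool_pos: [0.5406, 0.1308, 0.0627]
tool_rot: [3.137, -0.146, -0.004]
wrist_force: [-4.0, 0.3, -2.7]
opening: 0.997
finger_force: 2.3
t 7.7 pos [540.6 130.8  62.7] jig [-107.2  193.8   62.7] z/y axes [-0.003 -0.002 -1.   ] [ 0.    -1.     0.002] F jig [-4.  -0.1 -2.7]
```

View pics/d.png

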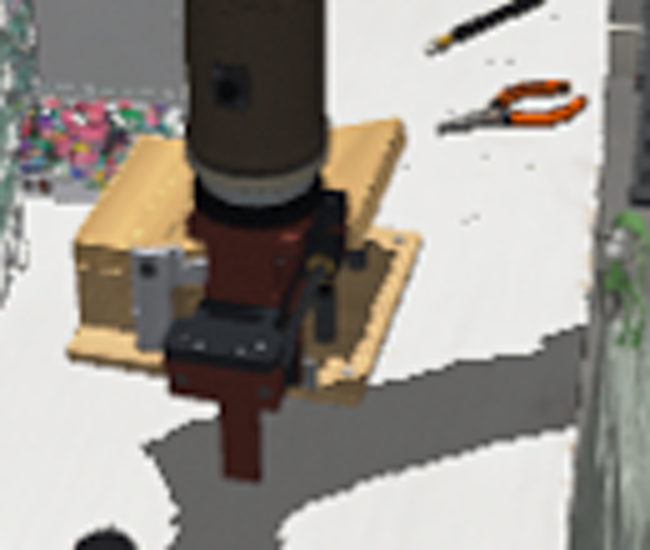

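The picture shows only the hand beside the jig, hiding the stay, with the left finger near (240,440). By position the bar is about 14 mm past dead centre. I'll push a little more, then withdraw and look.

```bash
python3 -m handwheel '[{"slide":[3,-0.3,0],"twist":[0,0,0],"fingers":0},{"slide":[5,-0.5,0],"twist":[0,0,0],"fingers":0},{"slide":[5,-0.5,0],"twist":[0,0,0],"fingers":0},{"slide":[-30,2.5,0],"twist":[0,0,0],"fingers":0},{"slide":[-60,5,0],"twist":[0,0,0],"fingers":0},{"slide":[-60,5,50],"twist":[0,0,0],"fingers":0},{"slide":[-60,5,100],"twist":[0,0,0],"fingers":0},{"slide":[-60,5,150],"twist":[0,0,0],"fingers":0},{"slide":[-60,5,170],"twist":[0,0,0],"fingers":0},{"slide":[-110,5,170],"twist":[0,0,0],"fingers":0},{"slide":[-140,5,170],"twist":[0,0,0],"fingers":0},{"slide":[-140,5,170],"twist":[0,0,0],"fingers":0}]'
python3 - <<'E'
from h import *
rep();im,d,c=cap("side");cv2.imwrite("pics/e.png",cv2.resize(im[160:270,190:320],None,fx=5,fy=5,interpolation=cv2.INTER_CUBIC))
im,d,c=cap("top");P=pts(d,c).reshape(-1,3)*1e3;q=RJ.inv().apply(P-O);m=(abs(q[:,1])<60)&(q[:,0]>-120)&(q[:,0]<-15)&(q[:,2]>75)&(q[:,2]<150)
print(np.polyfit(q[m,0],q[m,2],1))
p=manip.state()['tool_pos']*1e3
for a in [(-107,0,235),(-107,0,145),(-107,0,139),(-115,0,96)]: print(a,(w(*a)-p).round(1))
E
```

```text
t: 8.95
tool_pos: [0.3999, 0.136, 0.2346]
tool_rot: [3.137, -0.143, 0.004]
wrist_force: [0.9, -1.1, 0.1]
opening: 1.001
finger_force: 0.0
t 8.95 pos [399.9 136.  234.6] jig [-247.7  185.8  234.6] z/y axes [ 0.003 -0.001 -1.   ] [ 0.002 -1.     0.001] F jig [ 1.  -1.   0.1]
[-0.28723178 82.63887101]
(-107, 0, 235) [ 119.7 -198.1    0.3]
(-107, 0, 145) [ 119.7 -198.1  -89.7]
(-107, 0, 139) [ 119.7 -198.1  -95.7]
(-115, 0, 96) [ 111.7 -197.4 -138.7]
```

View pics/e.png

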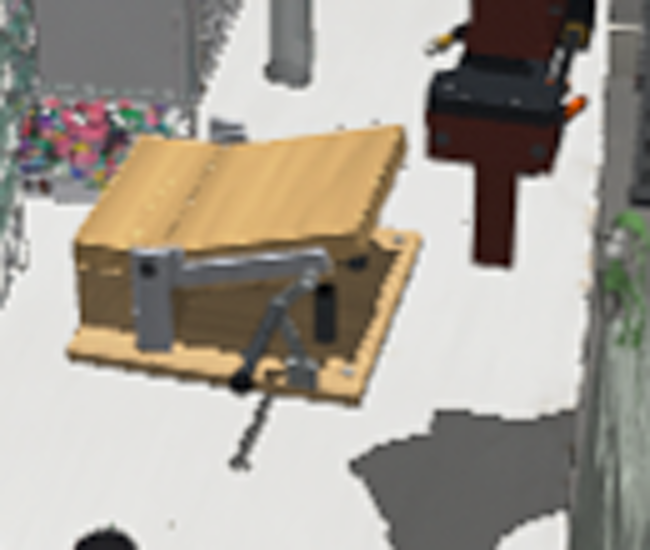

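The knee is clearly folded forward at (275,310), the leaf is at ~16°, and the board is still against the panel. Next I press down near the leaf's rear end along its arc.

```bash
python3 -m handwheel '[{"slide":[40,-50,0],"twist":[0,0,0],"fingers":0},{"slide":[70,-100,0],"twist":[0,0,0],"fingers":0},{"slide":[100,-150,0],"twist":[0,0,0],"fingers":0},{"slide":[119,-198,0],"twist":[0,0,0],"fingers":0},{"slide":[119,-198,-40],"twist":[0,0,0],"fingers":0},{"slide":[119,-198,-85],"twist":[0,0,0],"fingers":0},{"slide":[119,-198,-100],"twist":[0,0,0],"fingers":0},{"slide":[119,-198,-105],"twist":[0,0,0],"fingers":0},{"slide":[119,-198,-105],"twist":[0,0,0],"fingers":0}]'; python3 -c 'from h import *;rep()'
python3 -m handwheel '[{"slide":[0,0,-4],"twist":[0,0,0],"fingers":0},{"slide":[-1,0,-8],"twist":[0,0,0],"fingers":0},{"slide":[-1.5,0,-12],"twist":[0,0,0],"fingers":0},{"slide":[-2,0,-16],"twist":[0,0,0],"fingers":0},{"slide":[-2.5,0,-20],"twist":[0,0,0],"fingers":0},{"slide":[-2.5,0,-20],"twist":[0,0,0],"fingers":0}]'; python3 -c 'from h import *;rep()'
```

```text
t: 9.95
tool_pos: [0.5216, -0.0625, 0.1282]
tool_rot: [3.137, -0.146, -0.0]
wrist_force: [0.1, -0.3, 0.0]
opening: 1.003
finger_force: 0.0
t 9.95 pos [521.6 -62.5 128.2] jig [-108.    -0.5  128.2] z/y axes [ 0.    -0.001 -1.   ] [ 0.    -1.     0.001] F jig [ 0.1 -0.2  0. ]
t: 10.55
tool_pos: [0.5193, -0.0618, 0.1095]
tool_rot: [3.137, -0.145, 0.004]
wrist_force: [0.3, 0.6, 0.5]
opening: 1.0
finger_force: 0.6
t 10.55 pos [519.3 -61.8 109.5] jig [-110.4    0.   109.5] z/y axes [ 0.003 -0.001 -1.   ] [ 0.001 -1.     0.001] F jig [0.3 0.6 0.5]
```

```bash
python3 -m handwheel '[{"slide":[-0.5,0,-4],"twist":[0,0,0],"fingers":0},{"slide":[-0.5,0,-8],"twist":[0,0,0],"fingers":0},{"slide":[-1,0,-12],"twist":[0,0,0],"fingers":0},{"slide":[-1,0,-12],"twist":[0,0,0],"fingers":0}]'; python3 -c 'from h import *;rep()'
python3 -m handwheel '[{"slide":[0,0,-2],"twist":[0,0,0],"fingers":0},{"slide":[0,0,-3],"twist":[0,0,0],"fingers":0},{"slide":[0,0,-3],"twist":[0,0,0],"fingers":0}]'; python3 -c 'from h import *;rep()'
```

```text
t: 10.95
tool_pos: [0.5179, -0.0619, 0.0968]
tool_rot: [3.137, -0.145, 0.002]
wrist_force: [1.7, 0.2, 0.9]
opening: 1.001
finger_force: 0.7
t 10.95 pos [517.9 -61.9  96.8] jig [-111.8   -0.2   96.8] z/y axes [ 0.001 -0.001 -1.   ] [ 0.001 -1.     0.001] F jig [1.7 0.3 0.9]
t: 11.25
tool_pos: [0.5179, -0.0619, 0.0961]
tool_rot: [3.137, -0.146, 0.003]
wrist_force: [-6.0, 1.4, 25.9]
opening: 1.0
finger_force: 13.0
t 11.25 pos [517.9 -61.9  96.1] jig [-111.8   -0.2   96.1] z/y axes [ 0.002 -0.001 -1.   ] [ 0.    -1.     0.001] F jig [-6.1  0.8 25.9]
```

Hard stop with the fingertips at z = 82 mm: flat. Withdrawing to check.

```bash
python3 -m handwheel '[{"slide":[0,0,20],"twist":[0,0,0],"fingers":0},{"slide":[0,0,70],"twist":[0,0,0],"fingers":0},{"slide":[0,0,140],"twist":[0,0,0],"fingers":0},{"slide":[-50,0,160],"twist":[0,0,0],"fingers":0},{"slide":[-100,50,160],"twist":[0,0,0],"fingers":0},{"slide":[-120,120,160],"twist":[0,0,0],"fingers":0},{"slide":[-120,200,160],"twist":[0,0,0],"fingers":0},{"slide":[-120,250,160],"twist":[0,0,0],"fingers":0},{"slide":[-120,250,160],"twist":[0,0,0],"fingers":0},{"slide":[-120,250,160],"twist":[0,0,0],"fingers":0}]'
python3 - <<'E'
from h import *
rep();im,d,c=cap("side");a=cv2.resize(im[160:270,190:320],None,fx=4,fy=4,interpolation=cv2.INTER_CUBIC)
im,d,c=cap("top");b=cv2.resize(im[140:230,190:280],(264,264),interpolation=cv2.INTER_CUBIC)
b=cv2.copyMakeBorder(b,0,440-264,0,0,cv2.BORDER_CONSTANT);cv2.imwrite('pics/f.png',np.hstack([a,b]))
P=pts(d,c);q=RJ.inv().apply(P.reshape(-1,3)*1e3-O);m=(abs(q[:,1])<60)&(q[:,0]>-130)&(q[:,0]<-10)&(q[:,2]>50)&(q[:,2]<160)
print(np.polyfit(q[m,0],q[m,2],1))
uv=[(u,195+np.where(P[195:225,u,2]>.05)[0].max()+.5) for u in range(228,260)]
X=RJ.inv().apply(ray(c,uv,.082)*1e3-O);print('rear x',np.polyfit(X[:,1],X[:,0],1),'expect -140')
E
```

```text
t: 12.25
tool_pos: [0.3957, 0.1915, 0.2538]
tool_rot: [3.138, -0.139, -0.0]
wrist_force: [0.6, -1.4, 0.2]
opening: 0.997
finger_force: 0.0
t 12.25 pos [395.7 191.5 253.8] jig [-257.1  240.7  253.8] z/y axes [-0. -0. -1.] [ 0.005 -1.     0.   ] F jig [ 0.7 -1.3  0.2]
[-1.74809985e-03  8.18336702e+01]
rear x [ 1.41722830e-03 -1.40750559e+02] expect -140
```

View pics/f.png

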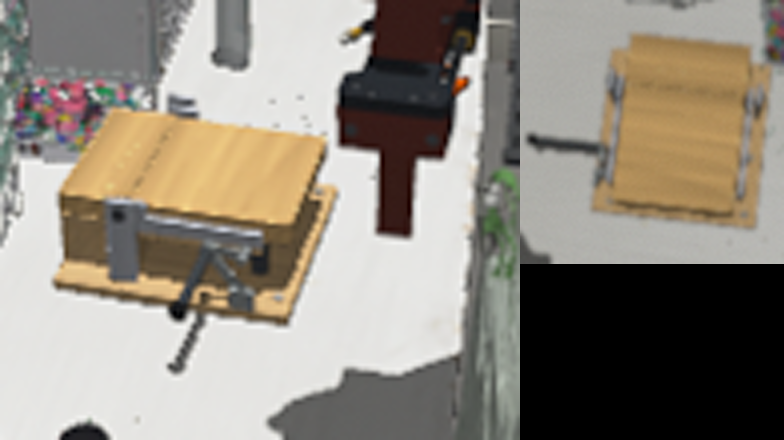

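The board is flat and level with the panel (seam near (130,165)), the stay is folded, and the robot is clear.

```bash
python3 -c 'from workcell import manip;print(manip.job_done())'
```

```text
the job is handed in; nothing more can be done
None
```

The board was pushed fully home, the stay broken at its knee, and the leaf lowered flat (board top level at about 82 mm, rear edge within 1 mm of its expected place); I handed the job in after about 12 s of robot time, and the arm touched none of the things round the jig that I could see.

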